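# Pin the oven tray shut

### The job

Make the oven ready to be moved: push the half-open tray under it fully in, then take the red-headed pin from the wooden block and push it through the fork and the tray's lug until its collar sits flush on the fork. Let go of it there, and leave the black-headed pin and everything else on the counter where they are.

Things in the scene. Friction and masses are not known exactly. Their poses are not given: they have to be found in the camera images.
- oven: small electric oven on a stainless drawer stand (400 wide, 420 deep, 60 high); 240 mm high in all, fixed. Origin on the counter under it; x points front to rear, y along its width, z up. The tray slides out along -x. Stand's front edge at x = -0.270; the oven's own front at x = -0.120 with a bar handle out to x = -0.153 at z = 0.205; between them the stand's top is a bare ledge.
- tray (a joint): pull-out tray in the stand: 0 = fully in against its stop, grows as it is pulled out (m). Pushing takes about 3 N (varies).
- tray_front (a point): middle of the upper edge of the tray's outer front face, 56 mm above the counter. The flat stainless front is 380 mm wide (oven's y), from 6 to 56 mm above the counter, 12 mm thick; no handle, it is pushed. 52 mm from this point, towards the oven's -y, a copper upright 36 mm wide and up to 109 mm above the counter stands on it and carries the lug.
- lug (a point): the lug's hole axis on the tray; coincides with the fork's origin when the tray is fully in. The lug is a copper plate 34 mm wide, 10 mm thick, with a 15 mm hole, tilted like the fork; it enters between the fork's plates from the front as the tray closes.
- fork: dark steel fork on the ledge, fixed: two plates 40 x 36 x 10 mm, 12 mm apart, 14 mm holes. Origin: centre of the upper mouth (3 mm chamfer) on the fork's top face, 120 mm above the counter. z = hole axis, up and out, leaning 30 deg from vertical to the oven's -y; x = oven's x. In the lower hole, 22 to 32 mm down, a spring ball that the pin must be pushed past (5 to 15 N).
- pin: red-headed locking pin: steel shank 12 mm diameter, 50 mm long, nose tapered over the last 6 mm to 5 mm; collar 26 mm diameter, 4 mm thick; red round grip above it, 22 mm diameter, 26 mm high. Origin: centre of the collar's underside; z towards the head. Starts upright in the wooden block, collar on its top. Seated, its origin meets the fork's.
- spare: black-headed pin, same head, shank only 30 mm long; stands in the block's other hole; leave there
- block: light wooden block 70 x 150 x 60 mm, fixed, origin under its centre; two through holes 16 mm in diameter at y = +0.040 and -0.040 hold the two pins, either way round
- shaker: stainless dredge shaker with a twist lid, 72 mm wide, 102 mm tall, origin under its centre; leave alone
- spoon: cherry wood spoon, 260 mm long, lying along its x; leave alone
- scraper: bright orange plastic scraper lying flat, about 117 x 100 mm, 10 mm thick at most; leave alone
Mind the look-alikes: they are no part of the job. What is shaped like the pin but purple or white is not meant.

How it is judged:
On the way, in this order (a step that is already met when the one before it is completed fails the run):
1. the tray is fully in (within 3 mm of its stop) while the pin is still away from the fork (over 70 mm) (value of joint tray below 0.003 m and distance between pin and fork above 0.07 m), for 0.2 s.
2. the pin is seated through fork and lug (distance between pin and fork below 0.004 m and angle between the z axis of pin and the z axis of fork, either way round below 0.1 rad and value of joint tray below 0.003 m), for 0.2 s.
At the end, for the whole second after the job is handed in: The tray is within 3 mm of fully in; the red-headed pin is through fork and lug with the centre of its collar's underside within 4 mm of the fork's hole mouth and its axis within 0.1 rad of the hole's, at rest and released (all of step 2 and linear speed of pin below 0.02 m/s); the robot touches nothing.
It fails at once if the black-headed pin is moved by more than 20 mm (distance of spare from where it was at the start of the episode above 0.02 m).
It fails at once if another thing on the counter (shaker, spoon or scraper) is moved by more than 30 mm (distance of any of shaker, spoon, scraper from where it was at the start of the episode above 0.03 m).
It also fails if it takes over 51 s, if anything falls off the work surface, if the arm or the gripper's body presses on something with over 40 N, if the wrist force passes 120 N, or if a joint passes its speed limit or range.

### The arm

A 7-joint arm with a two-finger parallel gripper is mounted at the origin on the work surface. World frame = base frame: x ahead of the robot, y to its left, z up, the work surface at z = 0. Lengths are in m, angles in rad, forces in N, time in s.
With the tool pointing down it reaches from about 0.4 to 0.85 m from the base axis. Payload 6.9 kg.
Tool frame: the origin (TCP) lies on the centre line of the jaws, within the pads' length; the fingertips stand bot.tcp_to_tips ahead of it and the grasp point (between the pads) is the TCP (bot.tcp_to_tips is the distance from the TCP to the fingertips, in m); z points along the fingers, x is the direction in which the jaws open and shut, and the axes are right-handed (so a half turn about z gives the same grasp; the last joint's range is limited). The gripper opens to 85 mm and grips with 20 to 120 N. Pads are 22 mm wide; open, the fingers measure 114 mm over their backs; the gripper's body (76 mm by 85 mm) begins 54 mm behind the grasp point. The pads swing forward as they close: fully open they stand 13 mm farther back than shut.
Start: joints at [-1.04, 0.507, -0.238, 1.5, 0.126, 1.149, -0.155], TCP at [0.258, 0.569, 0.25] pointing down, gripper open.
Joint ranges: [-3.08, 3.08], [-0.24, 2.05], [-1.43, 1.35], [0, 2.5], [-1.52, 4.66], [0.17, 1.96], [-2.89, 2.89]. Speed limits (rad/s): [2.39, 2.39, 3.14, 3.14, 3.14, 3.14, 3.14].

### API

Orientations are given as a unit quaternion [w, x, y, z].
In Python, from plant import telemetry, imaging, workorder, bot gives the robot as it stands.
- The arm moves only by the tool servo_tool, never from a script. Its argument "series" is one flat list of numbers, 7 for each row, row after row: the turn, a rotation vector about the tool's x, y, z in rad, then the shift along the tool's x, y, z in mm, then the finger opening in mm, from 0 to 85.4. In form: [ax, ay, az, tx, ty, tz, jaw, ax, ay, az, tx, ty, tz, jaw, ...]. A call has 1 to 12 rows; each row is the pose to reach, as a shift and turn from the pose commanded when the call began, along the tool's axes at that moment; what a row does not reach only later rows make up. A row lasts 1/8 s, in which the tool goes at most 62.5 mm and 10.7 degrees, less where a joint would pass 70% of its speed; a pose out of reach is approached as far as the arm can. A call with a gripper value outside its range is refused whole. The fingers move at their own pace and stop on an object; "squeeze" is the grip in N (left out, the last holds). Time passes only in rows, so rows that repeat a pose let the fingers close. It gives the time, the measured TCP pose, the force and the opening at its end, in the units of the state.
- telemetry.sense(): the state, without advancing time (a new reading comes with each control period).
- imaging.camera(name): name is "side" or "top" or "wrist"; returns a dict with "img" (400x640x3 uint8, red, green, blue), "fx", "fy", "cx", "cy" (pixels), "distortion" ([k1, k2, p1, p2, k3] as OpenCV has them; the pictures are not rectified), "eye" and "orientation" of the camera in the world. Camera axes: x right, y down, z forward; pixel columns grow to the right and rows downward; lengths in m; the calibration is good to about 2 mm. A picture is of the moment at which its call begins. There is no depth.
- workorder.close_job(): hands the job in, once; it reports no verdict.
The state is a dict: "time": time; "qpos": joint angles; "qvel": joint speeds; "joint_torque": joint torques, N m; "ee_pos": TCP position; "tcp_rot": TCP orientation; "force": force on the tool from outside, world axes, zero at the start; "torque": the same for the moment, N m; "grip_width": finger opening in m.
Only numpy, scipy, OpenCV 4.12 (cv2) and the standard library are available. Lean on these libraries where they do the work, as an engineer would, in place of code of your own. Each camera call takes 0.05 s, during which the arm holds its last target. There are 200 camera calls.

## Working session

There is one attempt and no reset: what is moved stays moved. The work goes in short steps, Python scripts to look and compute and a tool call to move; the robot and the scene stay as the last step left them, time stands still between calls to the robot, and variables do not carry over. Pictures are saved under pics/ and viewed, about 8 in all and at most 12, crops included, and the job is handed in when it is done.

Besides the shell and the picture viewer there is one more tool, called after "Call:" by a JSON object that holds its "op" and its "data". servo_tool: Moves the arm, as the interface text tells. Its arguments: {"type":"object","properties":{"series":{"type":"array"},"squeeze":{"type":"number"}},"required":["series"]}

```bash
mkdir -p pics; ls; python3 - <<'E'
from plant import telemetry, imaging, workorder, bot
import cv2
s=telemetry.sense(); print(s['time'],s['ee_pos'],s['tcp_rot'],bot.tcp_to_tips)
for n in('side','top'):
    c=imaging.camera(n); cv2.imwrite(f'pics/{n}0.png',c['img'][:,:,::-1]); print(n,{k:v for k,v in c.items() if k!='img'})
E
```

```text
pics
0.0 [0.25800644 0.56874341 0.24942612] [ 5.04994769e-04  8.40531349e-01  5.41762166e-01 -7.42333510e-04] 0.019
side {'fx': 403.2487446447165, 'fy': 403.2487446447165, 'cx': 316.242247035334, 'cy': 198.99720493284318, 'distortion': array([-0.02555899,  0.        ,  0.        ,  0.        ,  0.        ]), 'eye': array([0.33767097, 0.96444402, 0.82583028]), 'orientation': array([ 0.04907697, -0.10376834,  0.89485038, -0.43135413])}
top {'fx': 361.4381965339249, 'fy': 361.4381965339249, 'cx': 322.61411040372735, 'cy': 202.74999256444357, 'distortion': array([-0.05550548,  0.        ,  0.        ,  0.        ,  0.        ]), 'eye': array([0.42796274, 0.09487362, 1.0844255 ]), 'orientation': array([ 0.04511385, -0.69708554,  0.71462627, -0.03668506])}
```

View pics/top0.png

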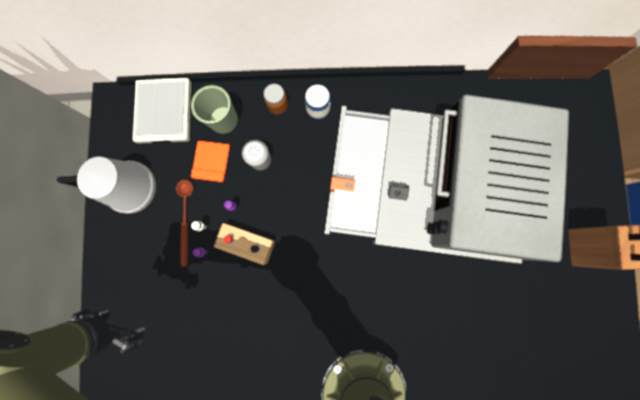

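View pics/side0.png

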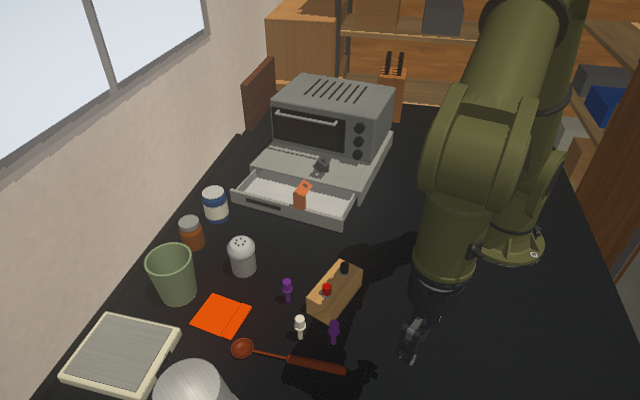

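```bash
cat > h.py <<'E'
import numpy as np, cv2, json
from scipy.spatial.transform import Rotation as R
from plant import telemetry, imaging, workorder, bot
def rot(q): return R.from_quat([q[1],q[2],q[3],q[0]])
def K(c): return np.array([[c['fx'],0,c['cx']],[0,c['fy'],c['cy']],[0,0,1.]])
def ray(c,uv):
    p=cv2.undistortPoints(np.array([[uv]],float),K(c),c['distortion'])[0,0]
    d=rot(c['orientation']).apply([p[0],p[1],1]); return np.array(c['eye']),d/np.linalg.norm(d)
def plane(c,uv,z):
    e,d=ray(c,uv); return e+d*(z-e[2])/d[2]
def tri(cs,uvs):
    A=0;b=0
    for c,u in zip(cs,uvs):
        e,d=ray(c,u); P=np.eye(3)-np.outer(d,d); A=A+P; b=b+P@e
    x=np.linalg.solve(A,b); return x,[round(1e3*np.linalg.norm((np.eye(3)-np.outer(ray(c,u)[1],ray(c,u)[1]))@(x-ray(c,u)[0])),1) for c,u in zip(cs,uvs)]
def proj(c,X):
    r=rot(c['orientation']).inv(); p,_=cv2.projectPoints(r.apply(np.atleast_2d(X)-c['eye']).reshape(-1,1,3),np.zeros(3),np.zeros(3),K(c),c['distortion']); return p[:,0]
def crop(c,x0,y0,x1,y1,k,f):
    cv2.imwrite(f,cv2.resize(c['img'][y0:y1,x0:x1,::-1],None,fx=k,fy=k,interpolation=cv2.INTER_CUBIC))
import pickle
def save(c,n): pickle.dump(c,open(n+'.pkl','wb'))
def load(n): return pickle.load(open(n+'.pkl','rb'))
E
python3 - <<'E'
from h import *
t=imaging.camera('top');s=imaging.camera('side');save(t,'top');save(s,'side')
a=[cv2.resize(t['img'][y0:y0+h,x0:x0+w,::-1],(W,H),interpolation=cv2.INTER_CUBIC) for x0,y0,w,h,W,H in((320,95,160,160,400,400),(190,180,100,100,400,400))]
a+=0,
cv2.imwrite('pics/c1.png',np.hstack(a[:2]))
b=[cv2.resize(s['img'][y0:y0+h,x0:x0+w,::-1],(W,H),interpolation=cv2.INTER_CUBIC) for x0,y0,w,h,W,H in((225,130,160,120,800,600),)]
cv2.imwrite('pics/c2.png',b[0])
def blob(c,m,roi):
    x0,y0,x1,y1=roi; mm=np.zeros_like(m);mm[y0:y1,x0:x1]=m[y0:y1,x0:x1]
    ys,xs=np.nonzero(mm); return xs.mean(),ys.mean(),len(xs)
out={}
for n,c,roi in(('top',t,(215,225,245,250)),('side',s,(315,275,340,300))):
    i=c['img'].astype(int); m=(i[...,0]>120)&(i[...,1]<60)&(i[...,2]<60); out[n]=blob(c,m,roi); print(n,out[n])
print('red',tri([t,s],[out['top'][:2],out['side'][:2]]), plane(t,out['top'][:2],.08))
E
```

```text
top (np.float64(231.0), np.float64(238.5), 2)
side (np.float64(326.3191489361702), np.float64(285.9574468085106), 47)
red (array([0.45201186, 0.36363182, 0.07854129]), [np.float64(0.8), np.float64(0.8)]) [0.45115965 0.36313006 0.08      ]
```

View pics/c1.png

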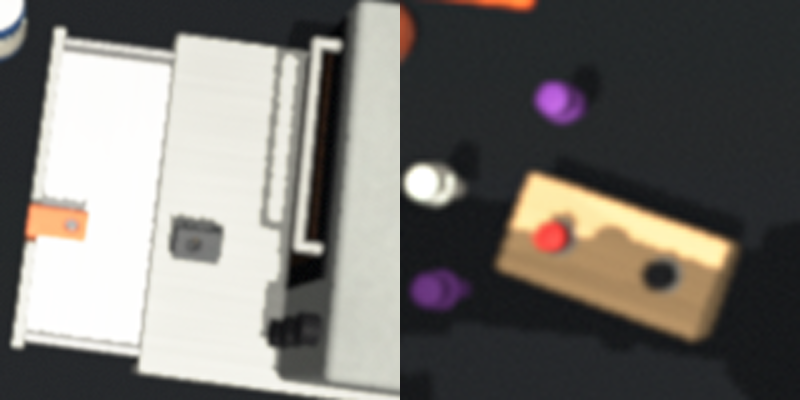

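View pics/c2.png

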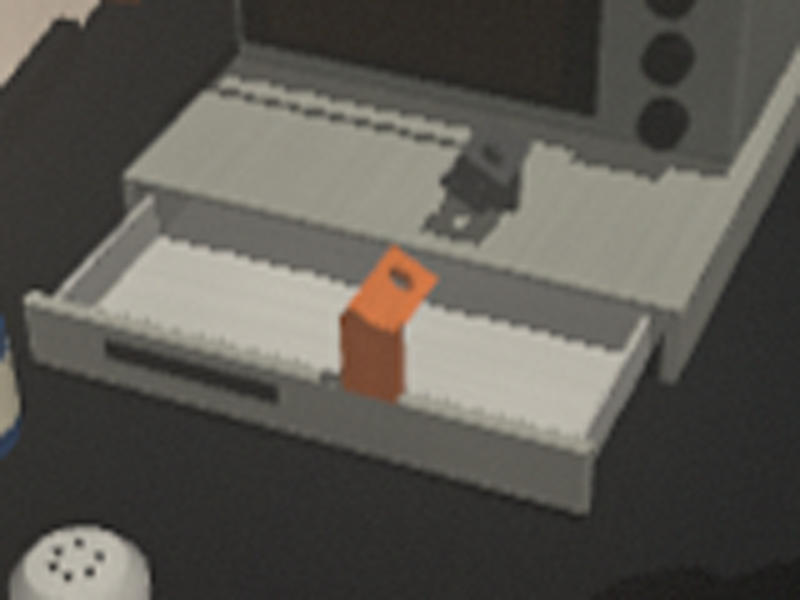

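```bash
python3 - <<'E'
from h import *
t=load('top');s=load('side')
f=lambda a:np.round(a,4)
A=plane(t,(390.8,109),.06);B=plane(t,(375.2,244.2),.06);print('stand',f(A),f(B),np.linalg.norm(A-B))
C=plane(t,(342,106.2),.056);D=plane(t,(324.8,233.8),.056);print('tray',f(C),f(D),np.linalg.norm(C-D))
for u,v in((A,B),(C,D)):
    y=(u-v);print('yaw of oven y',np.degrees(np.arctan2(y[1],y[0])))
# side: stand front corners, tray front upper corners
As=plane(s,(225+127/5,130+180/5),.06);Bs=plane(s,(225+685/5,130+308/5),.06);print('stand side',f(As),f(Bs),np.linalg.norm(As-Bs))
Cs=plane(s,(225+30/5,130+296/5),.056);Ds=plane(s,(225+590/5,130+455/5),.056);print('tray side',f(Cs),f(Ds),np.linalg.norm(Cs-Ds))
for u,v in((As,Bs),(Cs,Ds)):
    y=(u-v);print('yaw of oven y',np.degrees(np.arctan2(y[1],y[0])))
print('fork',tri([t,s],[(398,192.2),(323,160.6)]),plane(t,(398,192.2),.12))
print('lug',tri([t,s],[(348.8,185),(305.2,185.8)]))
for n,c,roi in(('top',t,(215,225,245,250)),('side',s,(315,275,340,300))):
    i=c['img'].astype(int); x0,y0,x1,y1=roi; m=(i[...,0]>1.8*i[...,1])&(i[...,0]>1.8*i[...,2])&(i[...,0]>100);mm=np.zeros_like(m);mm[y0:y1,x0:x1]=m[y0:y1,x0:x1]
    ys,xs=np.nonzero(mm);print(n,xs.mean(),ys.mean(),len(xs)); globals()['r'+n]=(xs.mean(),ys.mean())
print('red',tri([t,s],[rtop,rside]))
print('black',plane(t,(255.2,248.7),.086))
# block top corners from crop
bc=[plane(t,(190+(x-400)/4,180+y/4),.06) for x,y in((533,172),(737,240),(497,268))]
print('block',f(np.array(bc)))
b=bc[1]-bc[0];print(np.linalg.norm(b),np.degrees(np.arctan2(b[1],b[0])))
print(f(rot(telemetry.sense()['tcp_rot']).as_matrix()))
E
```

```text
stand [ 0.8206 -0.1023  0.06  ] [ 0.426  -0.0396  0.06  ] 0.3996009655137396
tray [0.8345 0.0413 0.056 ] [0.4589 0.1016 0.056 ] 0.3804745577508121
yaw of oven y -9.032242941693417
yaw of oven y -9.131386131320511
stand side [ 0.8145 -0.0957  0.06  ] [ 0.4251 -0.0409  0.06  ] 0.3932299242735608
tray side [0.8305 0.0368 0.056 ] [0.459  0.1041 0.056 ] 0.3775339328966399
yaw of oven y -8.009854141221712
yaw of oven y -10.277124709710458
fork (array([ 0.5637074 , -0.09936091,  0.11714508]), [np.float64(0.3), np.float64(0.3)]) [ 0.56363938 -0.0987503   0.12      ]
lug (array([0.58862344, 0.03237532, 0.10762124]), [np.float64(0.1), np.float64(0.1)])
top 227.33333333333334 238.94117647058823 51
side 326.144578313253 288.1566265060241 83
red (array([0.45071453, 0.37294753, 0.08213822]), [np.float64(0.6), np.float64(0.6)])
black [0.42153376 0.29415865 0.086     ]
block [[0.4962 0.391  0.06  ]
 [0.4447 0.245  0.06  ]
 [0.4286 0.4165 0.06  ]]
0.15482229670539413 -109.46473068326591
[[ 4.131e-01  9.107e-01 -4.000e-04]
 [ 9.107e-01 -4.131e-01 -1.000e-03]
 [-1.100e-03  0.000e+00 -1.000e+00]]
```

```bash
cat >> h.py <<'E'
YAW=np.radians(-9.1)
OY=np.array([np.cos(YAW),np.sin(YAW),0]); OX=np.array([np.sin(YAW),-np.cos(YAW),0])
def orient(tilt):  # tool x=-OX ; tilt about hole axis direction
    zt=-(np.cos(tilt)*np.array([0,0,1])-np.sin(tilt)*OY); x=-OX
    return R.from_matrix(np.c_[x,np.cross(zt,x),zt])
def go(p,tilt=0.):
    s=telemetry.sense(); r0=rot(s['tcp_rot']); 
    print('rot',np.round((r0.inv()*orient(tilt)).as_rotvec(),4),'mm',np.round(1e3*r0.inv().apply(np.array(p)-s['ee_pos']),1),'pos',np.round(s['ee_pos'],4))
E
python3 -c "
from h import *
go([.70,.125,.20]); print(OX,OY)"
```

```text
rot [-1.00e-04  1.10e-03 -2.67e-01] mm [-221.7  585.8   50. ] pos [0.2581 0.5689 0.2498]
[-0.15815807 -0.98741381  0.        ] [ 0.98741381 -0.15815807  0.        ]
```

Call:
{"op": "servo_tool", "data": {"series": [0,0,-0.267,-222,586,50,0,0,0,-0.267,-222,586,50,0,0,0,-0.267,-222,586,50,0,0,0,-0.267,-222,586,50,0,0,0,-0.267,-222,586,50,0,0,0,-0.267,-222,586,50,0,0,0,-0.267,-222,586,50,0,0,0,-0.267,-222,586,50,0,0,0,-0.267,-222,586,50,0,0,0,-0.267,-222,586,50,0,0,0,-0.267,-222,586,50,0,0,0,-0.267,-222,586,50,0]}}

```text
time: 1.7
ee_pos: [0.6998, 0.1249, 0.1995]
tcp_rot: [-0.001, 0.761, 0.648, -0.0]
force: [-0.8, 1.1, 0.5]
grip_width: 0.0001
```

```bash
python3 -c "
from h import *
go([.70,.125,.042]);s=telemetry.sense();print(s['time'],s['force'],np.linalg.norm(s['qvel']))
c=imaging.camera('top');i=imaging.camera('side');cv2.imwrite('pics/p1.png',np.vstack([c['img'][60:280,220:600],i['img'][100:300,170:550]])[:,:,::-1])"
```

```text
rot [-0.0015 -0.0003 -0.0008] mm [1.000e-01 4.000e-01 1.575e+02] pos [0.6998 0.1249 0.1995]
1.7 [-0.81485395  1.09431805  0.46334754] 0.0505448935145389
```

View pics/p1.png

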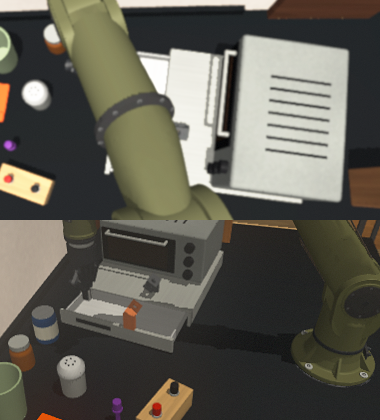

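Call:
{"op": "servo_tool", "data": {"series": [0,0,0,0,0,60,0,0,0,0,0,0,120,0,0,0,0,0,0,158,0,0,0,0,0,0,158,0,0,0,0,-30,0,158,0,0,0,0,-45,0,158,0,0,0,0,-60,0,158,0,0,0,0,-80,0,158,0,0,0,0,-100,0,158,0]}}

```text
time: 2.92
ee_pos: [0.6849, 0.0261, 0.0432]
tcp_rot: [0.0, 0.761, 0.649, 0.001]
force: [1.8, 3.6, 3.3]
grip_width: -0.0004
```

Call:
{"op": "servo_tool", "data": {"series": [0,0,0,-20,0,0,0,0,0,0,-40,0,0,0,0,0,0,-55,0,0,0,0,0,0,-65,0,0,0,0,0,0,-68,0,0,0,0,0,0,-68,0,0,0]}}

```text
time: 3.68
ee_pos: [0.6728, -0.0413, 0.0418]
tcp_rot: [-0.0, 0.761, 0.649, -0.001]
force: [-0.1, -0.5, 0.1]
grip_width: 0.0002
```

```bash
python3 -c "
from h import *
s=telemetry.sense();print(s['force'],s['ee_pos'])
i=imaging.camera('side');crop(i,225,130,385,250,5,'pics/p2.png')"
```

```text
[-0.0984788  -0.51685625  0.11919491] [ 0.67282593 -0.04134603  0.04177893]
```

View pics/p2.png

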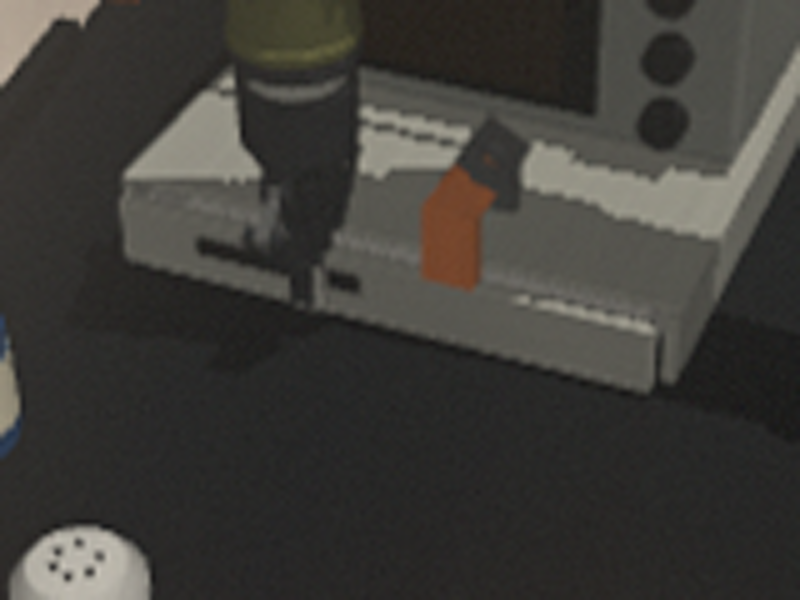

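Call:
{"op": "servo_tool", "data": {"series": [0,0,0,-4,0,0,0,0,0,0,-6,0,0,0,0,0,0,-8,0,0,0]}}

```text
time: 4.1
ee_pos: [0.6717, -0.0483, 0.0419]
tcp_rot: [-0.001, 0.761, 0.649, -0.0]
force: [-1.2, 3.0, -1.4]
grip_width: -0.0001
```

Call:
{"op": "servo_tool", "data": {"series": [0,0,0,-2,0,0,0,0,0,0,-4,0,0,0]}}

```text
time: 4.35
ee_pos: [0.6714, -0.0528, 0.0422]
tcp_rot: [-0.0, 0.761, 0.649, -0.0]
force: [-2.1, 2.8, -0.7]
grip_width: 0.0
```

Call:
{"op": "servo_tool", "data": {"series": [0,0,0,-2,0,0,0,0,0,0,-3,0,0,0]}}

```text
time: 4.6
ee_pos: [0.6713, -0.0541, 0.0423]
tcp_rot: [-0.001, 0.761, 0.649, 0.001]
force: [-1.0, 8.1, -2.2]
grip_width: -0.0001
```

Call:
{"op": "servo_tool", "data": {"series": [0,0,0,-3,0,0,0,0,0,0,-3,0,0,0,0,0,0,-3,0,0,0]}}

```text
time: 4.97
ee_pos: [0.6712, -0.0542, 0.0423]
tcp_rot: [-0.002, 0.76, 0.65, 0.002]
force: [0.9, 11.9, -2.7]
grip_width: 0.0002
```

Call:
{"op": "servo_tool", "data": {"series": [0,0,0,30,0,0,0,0,0,0,60,0,-20,0,0,0,0,80,0,-80,20,0,0,0,80,0,-140,45,0,0,0,80,0,-180,45]}}

```text
time: 5.6
ee_pos: [0.6847, 0.0195, 0.2263]
tcp_rot: [0.002, 0.761, 0.649, 0.002]
force: [0.3, -0.1, -1.3]
grip_width: 0.0453
```

```bash
python3 -c "
from h import *
go([.4507,.3729,.19])"
```

```text
rot [ 0.0053  0.0004 -0.0006] mm [ 311.8 -287.3   34.7] pos [0.6847 0.0195 0.2263]
```

Call:
{"op": "servo_tool", "data": {"series": [0.005,0,0,312,-287,35,45,0.005,0,0,312,-287,35,45,0.005,0,0,312,-287,35,45,0.005,0,0,312,-287,35,45,0.005,0,0,312,-287,35,45,0.005,0,0,312,-287,35,45,0.005,0,0,312,-287,35,45,0.005,0,0,312,-287,35,45,0.005,0,0,312,-287,35,45]}}

```text
time: 6.72
ee_pos: [0.4506, 0.3729, 0.1876]
tcp_rot: [-0.001, 0.761, 0.648, -0.001]
force: [0.0, -0.8, -0.2]
grip_width: 0.0451
```

```bash
python3 - <<'E'
from h import *
w=imaging.camera('wrist');t=imaging.camera('top');s=imaging.camera('side');save(w,'w1');save(t,'t1');save(s,'s1')
a=cv2.resize(w['img'],(480,300));b=cv2.resize(t['img'][140:240,360:460],(300,300),interpolation=cv2.INTER_CUBIC)
c=cv2.resize(s['img'][140:190,290:350],(360,300),interpolation=cv2.INTER_CUBIC);d=np.zeros((300,420,3),np.uint8)
cv2.imwrite('pics/w1.png',np.vstack([np.hstack([a,b]),np.hstack([c,d])])[:,:,::-1])
print(w['fx'],w['eye'],np.round(rot(w['orientation']).as_matrix(),3))
go([.4507,.3729,.19])
E
```

```text
353.80809750821646 [0.38222479 0.3842816  0.31042113] [[ 0.16   0.949  0.27 ]
 [ 0.987 -0.153 -0.044]
 [-0.001  0.274 -0.962]]
rot [-0.0039  0.0005 -0.003 ] mm [ 0.8 -0.4 -2.6] pos [0.4509 0.3721 0.1874]
```

View pics/w1.png

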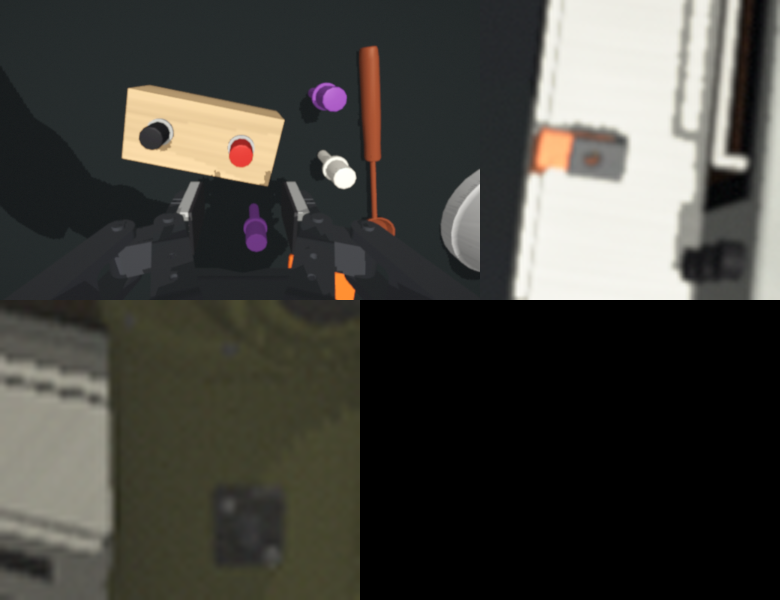

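```bash
python3 - <<'E'
from h import *
w=load('w1');t=load('t1');s=load('s1')
t0=load('top');s0=load('side')
def red(c,roi):
    i=c['img'].astype(int); m=(i[...,0]>2*i[...,1])&(i[...,0]>2*i[...,2])&(i[...,0]>90);mm=np.zeros_like(m);x0,y0,x1,y1=roi;mm[y0:y1,x0:x1]=m[y0:y1,x0:x1]
    ys,xs=np.nonzero(mm);return (xs.mean(),ys.mean()),len(xs),(xs.min(),xs.max(),ys.min(),ys.max())
r=red(w,(290,170,350,240));print(r)
for z in (.075,.08,.085):print(plane(w,r[0],z))
# predict: sample head-cylinder silhouette centroid for hypothesised xy
def model(c,x,y,z0=.0645,z1=.090):
    a=np.linspace(0,2*np.pi,60);P=np.array([[x+.011*np.cos(k),y+.011*np.sin(k),z] for z in(z0,z1) for k in a])
    h=cv2.convexHull(proj(c,P).astype(np.float32));m=cv2.moments(h);return m['m10']/m['m00'],m['m01']/m['m00']
from scipy.optimize import fsolve
for n,c,roi in(('w',w,(290,170,350,240)),('top',t0,(215,225,245,250)),('side',s0,(315,275,340,300))):
    r=red(c,roi)[0]; print(n,fsolve(lambda p:np.array(model(c,*p))-r,[.45,.37]))
E
```

```text
((np.float64(320.9603524229075), np.float64(204.02312775330395)), 908, (np.int64(306), np.int64(336), np.int64(186), np.int64(222)))
[0.45369305 0.37072849 0.075     ]
[0.45217517 0.37101634 0.08      ]
[0.45065729 0.37130419 0.085     ]
w [0.45223421 0.37101031]
top [0.45004216 0.37378297]
side [0.45107843 0.37066136]
```

```bash
python3 -c "
from h import *
go([.4516,.3712,.085])"
```

```text
rot [-0.0039  0.0005 -0.003 ] mm [ -0.7   1.2 102.4] pos [0.4509 0.3721 0.1874]
```

Call:
{"op": "servo_tool", "data": {"series": [-0.003,0,-0.002,-1,1,50,45,-0.003,0,-0.002,-1,1,85,45,-0.003,0,-0.002,-1,1,102,45,-0.003,0,-0.002,-1,1,102,45,-0.003,0,-0.002,-1,1,102,18,-0.003,0,-0.002,-1,1,102,15,-0.003,0,-0.002,-1,1,102,15,-0.003,0,-0.002,-1,1,102,15], "squeeze": 70}}

```text
time: 7.88
ee_pos: [0.4505, 0.3731, 0.087]
tcp_rot: [-0.001, 0.76, 0.649, 0.001]
force: [0.2, -1.4, 7.2]
grip_width: 0.0195
```

```bash
python3 - <<'E'
from h import *
s=telemetry.sense();print(s['force'],s['ee_pos'],s['grip_width'],s['torque'])
w=imaging.camera('wrist');save(w,'w2');i=imaging.camera('side')
a=cv2.resize(w['img'][120:370,140:500],(720,500)[:2])
cv2.imwrite('pics/w2.png',np.vstack([w['img'][150:400,160:480],cv2.resize(i['img'][240:340,260:388],(320,250),interpolation=cv2.INTER_CUBIC)])[:,:,::-1])
E
```

```text
[ 0.24553376 -1.39752583  7.16231744] [0.45054101 0.37313044 0.08698263] 0.019507802484382858 [-0.31374838  0.03479497 -0.0412307 ]
```

View pics/w2.png

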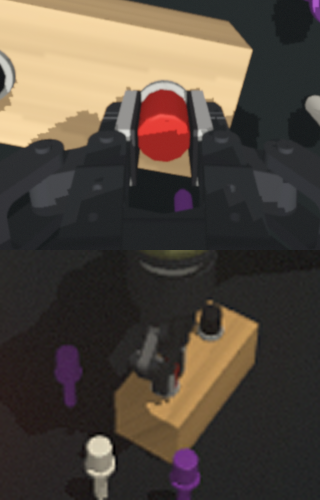

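Call:
{"op": "servo_tool", "data": {"series": [0,0,0,0,0,-20,15,0,0,0,0,0,-60,15,0,0,0,0,0,-120,15,0,0,0,0,0,-165,15,0,0,0,0,0,-165,15]}}

```text
time: 8.6
ee_pos: [0.4512, 0.3742, 0.2549]
tcp_rot: [-0.001, 0.76, 0.65, 0.004]
force: [0.1, 0.2, -2.1]
grip_width: 0.0201
```

```bash
cat >> h.py <<'E'
TILT=np.radians(30)
ZF=np.cos(TILT)*np.array([0,0,1])-np.sin(TILT)*OY
E
python3 - <<'E'
from h import *
s=telemetry.sense();print(s['force'],s['grip_width'])
F=np.array([.5636,-.099,.12]);print(ZF)
go(F+.110*ZF,TILT)
go(F+.110*ZF+np.array([0,.2,.05]),TILT)
w=imaging.camera('wrist');save(w,'w3')
i=w['img'].astype(int);m=((i[...,0]>2*i[...,1])&(i[...,0]>2*i[...,2])&(i[...,0]>90)).astype(np.uint8);m[:, :250]=0;m[:,400:]=0
n,l,st,ce=cv2.connectedComponentsWithStats(m);k=1+st[1:,4].argmax();print(st[k],ce[k])
# where head would project if pin at TCP with origin 27mm ahead
r=rot(s['tcp_rot'])
a=np.linspace(0,2*np.pi,60)
for dy in(-3,0,3):
    P=np.array([[.011*np.cos(q),dy/1e3+.011*np.sin(q),.027-h] for h in(.004,.03) for q in a])
    h=cv2.convexHull(proj(w,r.apply(P)+s['ee_pos']).astype(np.float32));mm=cv2.moments(h);print(dy,mm['m10']/mm['m00'],mm['m01']/mm['m00'],cv2.boundingRect(h))
E
```

```text
[ 0.11631822  0.21014891 -2.07896817] 0.02011733255794884
[-0.4937069   0.07907903  0.8660254 ]
rot [-5.201e-01 -6.900e-03  3.000e-04] mm [-449.9  129.8   37.2] pos [0.4512 0.3742 0.2549]
rot [-5.201e-01 -6.900e-03  3.000e-04] mm [-252.1   98.7  -11.7] pos [0.4512 0.3742 0.2549]
[ 297  240   53   72 3119] [323.39403655 276.70214812]
-3 322.958090847192 265.796569734784 (293, 226, 60, 78)
0 322.9690548383663 272.33193305769674 (294, 232, 58, 79)
3 322.98035540351964 278.7863144915875 (294, 238, 58, 79)
```

```bash
python3 - <<'E'
from h import *
go(np.array([.5636,-.099,.12])+.118*ZF-.0014*orient(TILT).as_matrix()[:,1],TILT)
E
```

```text
rot [-0.5227 -0.0036  0.0011] mm [-448.7  125.3   29.6] pos [0.4504 0.3732 0.2524]
```

Call:
{"op": "servo_tool", "data": {"series": [-0.15,0,0,-60,17,-10,15,-0.3,-0.004,0.001,-120,34,-5,15,-0.45,-0.004,0.001,-180,50,0,15,-0.523,-0.004,0.001,-240,67,0,15,-0.523,-0.004,0.001,-300,84,10,15,-0.523,-0.004,0.001,-355,100,15,15,-0.523,-0.004,0.001,-405,113,25,15,-0.523,-0.004,0.001,-449,125,30,15,-0.523,-0.004,0.001,-449,125,30,15,-0.523,-0.004,0.001,-449,125,30,15,-0.523,-0.004,0.001,-449,125,30,15]}}

```text
time: 10.02
ee_pos: [0.5028, -0.0897, 0.2194]
tcp_rot: [0.197, 0.735, 0.628, 0.166]
force: [0.5, 0.3, -0.6]
grip_width: 0.0202
```

```bash
python3 - <<'E'
from h import *
s=telemetry.sense();print(s['force'],s['grip_width'])
go(np.array([.5636,-.099,.12])+.118*ZF-.0014*orient(TILT).as_matrix()[:,1],TILT)
w=imaging.camera('wrist');save(w,'w4');t=imaging.camera('side');save(t,'s4')
cv2.imwrite('pics/w4.png',np.vstack([cv2.resize(w['img'],(480,300)),cv2.resize(t['img'][120:220,270:430],(480,300),interpolation=cv2.INTER_CUBIC)])[:,:,::-1])
E
```

```text
[ 0.49512628  0.31126641 -0.60668797] 0.020201835410293044
rot [-0.0039  0.0026  0.0022] mm [ 0.4  2.2 -1.1] pos [ 0.5028 -0.0897  0.2194]
```

View pics/w4.png

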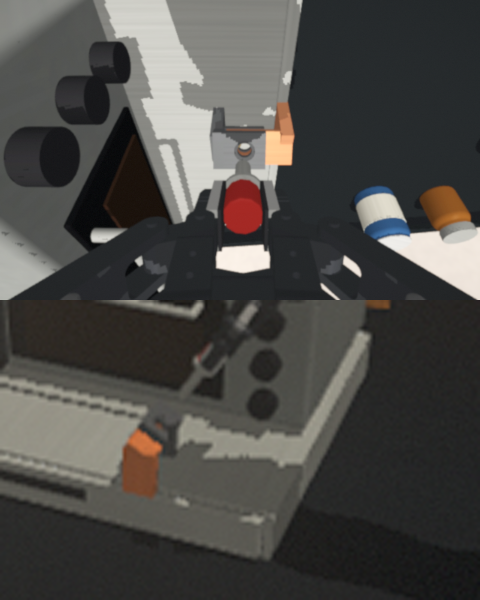

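```bash
python3 - <<'E'
from h import *
w=load('w4');crop(w,275,135,395,225,6.667,'pics/w5.png')
s=telemetry.sense();r=rot(s['tcp_rot'])
# predicted px: fork mouth, pin origin, nose
print(proj(w,[[.5636,-.099,.12]]))
print(proj(w,r.apply([[0,.0014,.027],[0,.0014,.071],[0,.0014,.077]])+s['ee_pos']))
for uv in((325.3,197),):
    e,d=ray(w,uv); lam=((np.array([.5636,-.099,.12])-e)@ZF)/(d@ZF); X=e+lam*d; print('fork on mouth plane',X, 'tool',1e3*r.inv().apply(X-s['ee_pos']))
E
```

```text
[[324.3799601  203.34822105]]
[[324.69586744 256.6799687 ]
 [324.55699565 223.39510398]
 [324.54230584 219.88324229]]
fork on mouth plane [ 0.5597006  -0.09773015  0.11766106] tool [  0.59406795  -1.22172923 117.09851025]
```

View pics/w5.png

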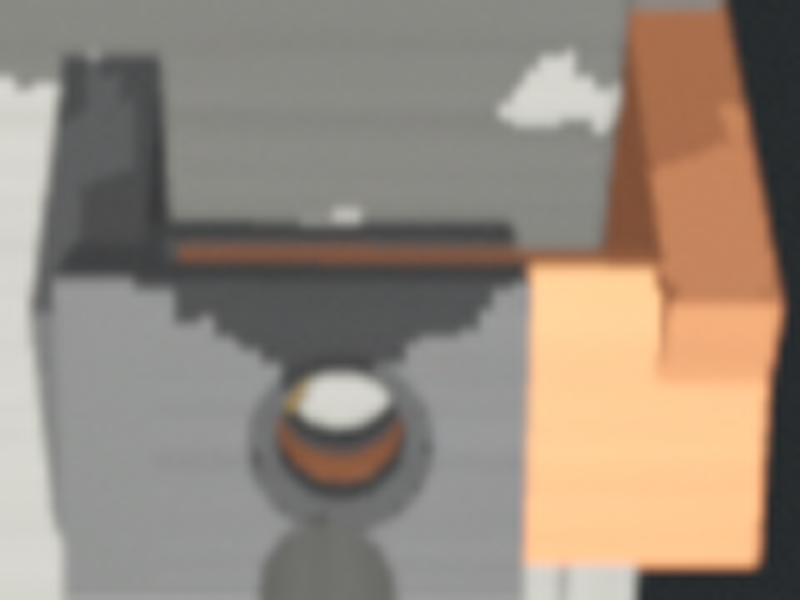

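Call:
{"op": "servo_tool", "data": {"series": [-0.004,0.002,0.002,1,2,15,15,-0.004,0.002,0.002,1,2,28,15,-0.004,0.002,0.002,1,2,33,15,-0.004,0.002,0.002,1,2,33,15]}}

```text
time: 10.62
ee_pos: [0.5214, -0.0911, 0.1919]
tcp_rot: [0.197, 0.734, 0.627, 0.168]
force: [0.8, 0.5, -1.2]
grip_width: 0.0201
```

```bash
python3 - <<'E'
from h import *
s=telemetry.sense();r=rot(s['tcp_rot']);print(s['force'],s['grip_width'])
go([.5636,-.099,.12],TILT)
w=imaging.camera('wrist');save(w,'w6');crop(w,275,145,395,235,6.667,'pics/w6.png')
print(proj(w,r.apply([[0,y,.027+d] for y in(-.001,.0014) for d in(0,.044,.05)])+s['ee_pos']))
E
```

```text
[ 0.81334545  0.48206345 -1.17243658] 0.020069298778808496
rot [ 0.0005 -0.0002  0.0019] mm [-1.1  1.2 83.8] pos [ 0.5214 -0.0911  0.1919]
[[323.04223859 250.753798  ]
 [323.1937858  218.52053858]
 [323.20976933 215.12298555]
 [323.04715226 255.50853172]
 [323.19715386 222.41205712]
 [323.21299178 218.91966238]]
```

View pics/w6.png

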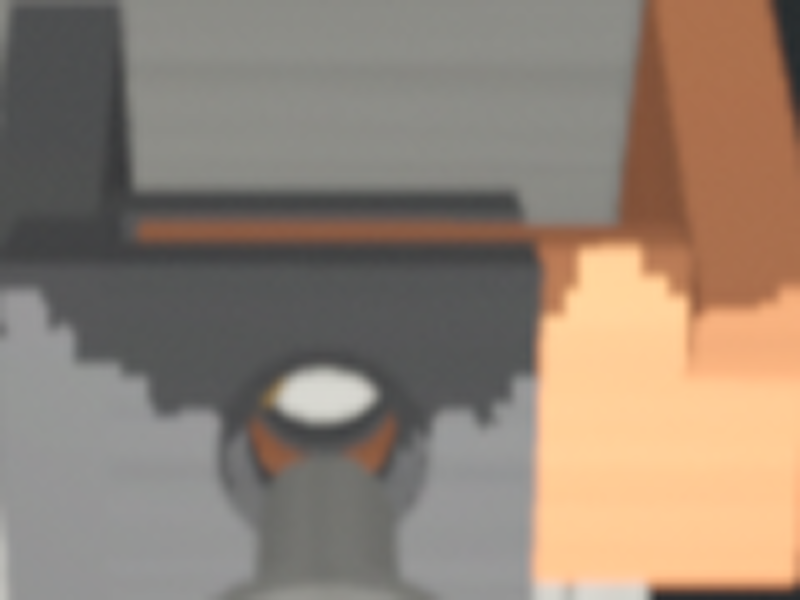

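Call:
{"op": "servo_tool", "data": {"series": [0,0,0,0,-0.7,5,15,0,0,0,0,-0.7,10,15,0,0,0,0,-0.7,14,15,0,0,0,0,-0.7,18,15]}}

```text
time: 11.18
ee_pos: [0.5294, -0.093, 0.1767]
tcp_rot: [0.198, 0.735, 0.627, 0.168]
force: [-1.3, -0.3, -0.1]
grip_width: 0.0192
```

Call:
{"op": "servo_tool", "data": {"series": [0,0,0,0,0,4,15,0,0,0,0,0,8,15,0,0,0,0,0,12,15,0,0,0,0,0,12,15]}}

```text
time: 11.68
ee_pos: [0.5353, -0.0939, 0.1661]
tcp_rot: [0.198, 0.735, 0.627, 0.168]
force: [-0.8, 1.1, -1.8]
grip_width: 0.0197
```

```bash
python3 - <<'E'
from h import *
s=telemetry.sense();r=rot(s['tcp_rot']);print('tool force',r.inv().apply(s['force']),s['torque'],s['grip_width'])
go(np.array([.5636,-.099,.12])+.027*ZF,TILT)
E
```

```text
tool force [ 1.01108913 -1.67524407  1.05437959] [0.2559812  0.89206443 0.04892034] 0.019746425199748483
rot [0.0009 0.0006 0.001 ] mm [-0.5  1.8 27.3] pos [ 0.5353 -0.0939  0.1661]
```

Call:
{"op": "servo_tool", "data": {"series": [0,0,0,0,0,4,15,0,0,0,0,0,8,15,0,0,0,0,0,12,15,0,0,0,0,0,16,15,0,0,0,0,0,16,15]}}

```text
time: 12.3
ee_pos: [0.5432, -0.0945, 0.1522]
tcp_rot: [0.197, 0.734, 0.627, 0.168]
force: [-1.3, 4.3, -1.4]
grip_width: 0.0199
```

```bash
python3 - <<'E'
from h import *
s=telemetry.sense();r=rot(s['tcp_rot']);print('tool force',r.inv().apply(s['force']),s['torque'],s['grip_width'])
go(np.array([.5636,-.099,.12])+.027*ZF,TILT)
E
```

```text
tool force [ 4.02249538 -2.36417396  0.28283155] [0.89112396 1.04179592 0.4451128 ] 0.01985528039301745
rot [ 0.0007 -0.0012  0.0015] mm [-1.3  1.9 11.4] pos [ 0.5432 -0.0945  0.1522]
```

Call:
{"op": "servo_tool", "data": {"series": [0,0,0,0.7,-0.4,4,15,0,0,0,0.7,-0.4,8,15,0,0,0,0.7,-0.4,10,15,0,0,0,0.7,-0.4,10,15]}}

```text
time: 12.8
ee_pos: [0.5481, -0.0952, 0.1435]
tcp_rot: [0.197, 0.735, 0.627, 0.168]
force: [-1.8, 3.5, -1.4]
grip_width: 0.0199
```

```bash
python3 - <<'E'
from h import *
s=telemetry.sense();r=rot(s['tcp_rot']);print('tool force',r.inv().apply(s['force']),s['torque'],s['grip_width'])
go(np.array([.5636,-.099,.12])+.027*ZF,TILT)
E
```

```text
tool force [ 3.19509355 -2.7252325   0.01750938] [0.83348882 0.94066555 0.37539924] 0.019859158330304907
rot [ 0.001  -0.0001  0.0006] mm [-1.3  2.1  1.3] pos [ 0.5481 -0.0952  0.1435]
```

Call:
{"op": "servo_tool", "data": {"series": [0,0,0,0.5,-0.5,1.5,15,0,0,0,0.5,-0.5,3,15,0,0,0,0.5,-0.5,3,15]}}

```text
time: 13.18
ee_pos: [0.5484, -0.0951, 0.1427]
tcp_rot: [0.199, 0.734, 0.627, 0.168]
force: [-24.8, 5.0, 34.8]
grip_width: 0.0193
```

```bash
python3 - <<'E'
from h import *
s=telemetry.sense();r=rot(s['tcp_rot']);print('tool force',r.inv().apply(s['force']),s['torque'],s['grip_width'])
go(np.array([.5636,-.099,.12])+.027*ZF,TILT)
E
```

```text
tool force [  0.95701809  -4.30823737 -42.81806272] [0.53891128 1.44577491 0.1827423 ] 0.019325547789330204
rot [0.0042 0.0018 0.0016] mm [-1.4  2.2  0.4] pos [ 0.5484 -0.0951  0.1427]
```

Call:
{"op": "servo_tool", "data": {"series": [0,0,0,0,0,-1.5,15,0,0,0,0,0,-2,30,0,0,0,0,0,-2,45,0,0,0,0,0,-2,45,0,0,0,0,0,-15,45,0,0,0,0,0,-40,45,0,0,0,0,0,-90,45,0,0,0,0,0,-120,45,0,0,0,0,0,-120,45]}}

```text
time: 14.3
ee_pos: [0.4895, -0.086, 0.2451]
tcp_rot: [0.198, 0.735, 0.626, 0.168]
force: [-0.3, -0.8, 0.4]
grip_width: 0.0448
```

```bash
python3 - <<'E'
from h import *
s=telemetry.sense();print(s['force'],s['grip_width'])
w=imaging.camera('wrist');t=imaging.camera('side');save(w,'w7');save(t,'s7')
x,y=proj(w,[[.5636,-.099,.12]])[0];print(x,y);x,y=int(min(max(x,80),560)),int(min(max(y,60),340))
cv2.imwrite('pics/w7.png',np.vstack([cv2.resize(w['img'][y-60:y+60,x-80:x+80],(400,300),interpolation=cv2.INTER_CUBIC),cv2.resize(t['img'][130:205,270:370],(400,300),interpolation=cv2.INTER_CUBIC)])[:,:,::-1])
F=np.array([.5636,-.099,.12])
print('side preds',proj(t,[F,F+.017*ZF,F+.03*ZF]),proj(w,[F,F+.004*ZF,F+.03*ZF]))
for c,roi in((w,None),(t,(300,140,350,180))):
    i=c['img'].astype(int);m=((i[...,0]>2*i[...,1])&(i[...,0]>2*i[...,2])&(i[...,0]>60)).astype(np.uint8)
    n,l,st,ce=cv2.connectedComponentsWithStats(m);print([(a.tolist(),b.round(1).tolist()) for a,b in zip(st[1:],ce[1:]) if a[4]>8])
E
```

```text
[-0.29971924 -0.75872601  0.40642705] 0.044808999304417264
322.2420062030038 190.43610425251342
side preds [[322.91615899 159.89867403]
 [325.46510276 156.54814318]
 [327.44574377 153.94475086]] [[322.2420062  190.43610425]
 [322.2126221  191.78944381]
 [321.99958904 201.60340021]]
[([310, 180, 30, 34, 799], [324.4, 196.8])]
[([322, 152, 9, 10, 56], [325.9, 156.4]), ([189, 293, 63, 47, 1737], [220.6, 315.9]), ([231, 338, 116, 37, 966], [286.2, 357.6])]
```

View pics/w7.png

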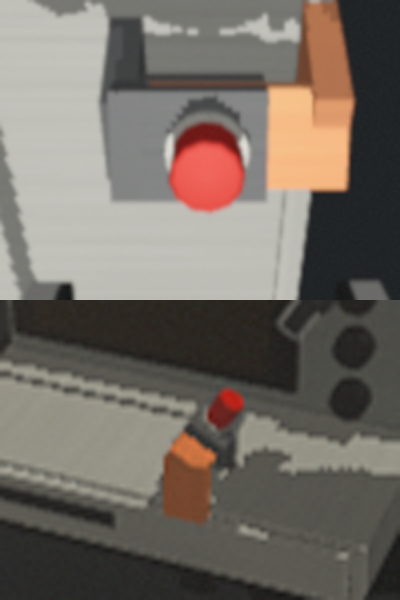

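```bash
python3 -c "
from h import *
print(workorder.close_job(),telemetry.sense()['time'])"
```

```text
the job is handed in; nothing more can be done
the job is handed in; nothing more can be done
```

The job is handed in: the tray is pushed in and the red-headed pin sits through fork and lug, released, at about 14.4 s of the 51 s allowed. No verdict was reported.

- **Tray:** I pushed it until it stopped moving, with the force up to about 12 N against the stop. The last picture shows the tray front closed.
- **Pin:** I pushed it in along the hole axis until the force rose sharply to about 43 N. That was within 0.4 mm of the expected depth. I then let go and backed off about 120 mm.
- **Last checks:** The wrist and side pictures show the collar on the fork and the pin in line with the hole. In the side view, the red head's centre was within 0.5 px of where a seated pin should appear. The force on the tool was near zero.
- **Disagreements:** I never saw a distinct 5–15 N bump from the spring ball; the readings are only taken at the end of each move. The gripper closed to about 20 mm on a head described as 22 mm. The camera and tool estimates of the fork's position differed by 1–2 mm.
- **Not checked:** I took no final picture of the black-headed pin, shaker, spoon or scraper. The grasp picture showed the black pin standing in its hole, and the arm was planned to stay clear of all of them.

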